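Fold down the table easel

TASK

Fold the small table easel down for the night. With closed fingertips press the red thumb paddle all the way down, so that the ratchet pawl swings clear of the toothed wheel and stays clear, and only then push the easel's mast down past the teeth until it lies fully down on its rest post. Only press and push: do not raise the mast, leave the glue bottle, paint jar, paint tube and brush where they are, and finish with the hand clear of everything.

Things in the scene. Friction and masses are not known exactly. Their poses are not given: they have to be found in the camera images.
- easel: Wooden table easel, fixed. Origin on the table under the mast's hinge; x level, the way the mast leans and folds down; y along the hinge axis; z up. Base board 110 wide, 18 thick, x -160 to 260 mm. Two cheeks (outer faces y +-31, x +-28, up to z 118 mm) hold the hinge; a rest post at x 205 reaches z 101 mm. The toothed steel wheel (radius 55 mm) turns with the mast.
- mast (a joint): Mast hinge, rad, grows as the mast goes down. The mast (bar 32 wide, 16 thick, reaching 240 mm from the hinge) rises towards easel +x at (0.85 - value) rad above level. Starts near 0, lies on its rest at the stop, 0.80. Stiff: it stays where left; pushing at the blue band takes 3 to 10 N. With the pawl engaged it goes down at most about 0.08 rad.
- mast_push (a point): Centre of the blue band on the mast's upper face, where to push: 160 mm along the mast from the hinge, 8 mm above its middle line. Moves with the mast. The face is bare from 61 to 220 mm from the hinge; at 49 to 61 mm stands a canvas ledge (90 wide, 27 mm proud), at 220 to 236 mm a top clip (70 wide, 17 mm proud).
- mast_hinge (a point): Point on the mast's hinge axis, midway between the cheeks, 100 mm above the table. Its axes turn with the mast (parallel to the easel's when joint mast is 0).
- pawl (a joint): Hinge of the red pawl, rad: 0 engaged (nose between the wheel's teeth), grows as the paddle is pressed down, stop at 0.36. The nose clears the teeth from about 0.15; count it free from 0.2. Stiff: it stays where left; pressing takes 4 to 7 N at the paddle. Pivot at easel x -42, z 36 mm.
- paddle (a point): Centre of the top face of the red thumb paddle (42 along easel x, 36 across, 8 mm thick), behind the wheel: at easel x -127, z 90 mm with the pawl at 0. At the stop it is about 33 mm lower and 14 mm farther from the wheel (-x), and slopes down away from the wheel by 0.36 rad.
- glue: Bystander: white glue bottle with orange cap, 44 mm diameter, 110 mm tall, standing loose beside the easel. Origin: centre of its underside.
- jar: Bystander: green paint jar with steel lid, 60 mm diameter, 75 mm tall, standing loose. Origin: centre of its underside.
- tube: Bystander: white and blue paint tube with black cap, 120 x 42 x 22 mm, lying loose. Origin: under the middle of its body; x along the tube towards the cap.
- paintbrush: Bystander: paint brush 180 mm long, lying loose. x along the brush towards its bristles.

How it is judged:
On the way, in this order (a step that is already met when the one before it is completed fails the run):
1. the pawl is pressed free of the teeth while the mast still stands up (value of joint pawl above 0.2 rad and value of joint mast below 0.15 rad), for 0.2 s.
2. the mast is pushed down onto its rest (value of joint mast above 0.74 rad), for 0.2 s.
At the end, for the whole second after the job is handed in: The mast lies down within 0.06 rad of its stop (joint mast above 0.74) and is at rest, the pawl is still clear of the teeth (joint pawl above 0.15), and each bystander is within 15 mm of where it stood (value of joint mast above 0.74 rad and velocity of joint mast between -0.05 and 0.05 rad/s and value of joint pawl above 0.15 rad and not (distance of glue from where it was at the start of the episode above 0.015 m) and not (distance of jar from where it was at the start of the episode above 0.015 m) and not (distance of tube from where it was at the start of the episode above 0.015 m) and not (distance of paintbrush from where it was at the start of the episode above 0.015 m)); the robot touches nothing.
It fails at once if the mast is raised instead of pushed down (more than 0.15 rad above its start position) (value of joint mast below -0.15 rad).
It fails at once if the glue bottle is moved by more than 15 mm, lifted or knocked over (distance of glue from where it was at the start of the episode above 0.015 m or angle between glue's own z axis and vertical above 0.5 rad).
It fails at once if the paint jar is moved by more than 15 mm, lifted or knocked over (distance of jar from where it was at the start of the episode above 0.015 m or angle between jar's own z axis and vertical above 0.5 rad).
It fails at once if the paint tube is moved by more than 15 mm, lifted or knocked over (distance of tube from where it was at the start of the episode above 0.015 m).
It fails at once if the brush is moved by more than 15 mm, lifted or knocked over (distance of paintbrush from where it was at the start of the episode above 0.015 m).
It also fails if it takes over 51 s, if anything falls off the work surface, if the arm or the gripper's body presses on something with over 40 N, if the wrist force passes 120 N, or if a joint passes its speed limit or range.

ROBOT

A 7-joint arm with a two-finger parallel gripper is mounted at the origin on the work surface. World frame = base frame: x ahead of the robot, y to its left, z up, the work surface at z = 0. Lengths are in m, angles in rad, forces in N, time in s.
With the tool pointing down it reaches from about 0.425 to 1.025 m from the base axis. Payload 9.4 kg.
Tool frame: the origin (TCP) lies midway between the tips of the shut fingers; the grasp point (between the pads) lies 19 mm behind it (manip.grip_point_offset is the distance from the TCP to the grasp point, in m); z points along the fingers, y is the line along which they close (so a half turn about z gives the same grasp; the last joint's range is limited). The gripper opens to 93 mm and grips with 3 to 60 N. Pads are 15 mm wide; open, the fingers measure 128 mm over their backs; the gripper's body (75 mm by 188 mm) begins 65 mm behind the grasp point.
Start: joints at [1.087, 0.599, -0.003, 1.599, 0.002, 0.943, -0.08], TCP at [0.287, -0.666, 0.219] pointing down, gripper open.
Joint ranges: [-2.57, 2.57], [-0.35, 1.97], [-1.29, 1.29], [0.11, 2.56], [-1.05, 4.19], [0.11, 1.86], [-2.63, 2.63]. Speed limits (rad/s): [2.22, 2.22, 3.01, 3.01, 3.14, 3.14, 3.14].

INTERFACE

Orientations are given as a unit quaternion [w, x, y, z].
In Python, from station import manip gives the robot as it stands.
- The arm moves only by the tool drive_tool, never from a script. Its argument "increments" is a list of rows, each a list of 7 numbers: the opening, from -1 (shut) to 1 (fully open), then the shift along the tool's x, y, z scaled (see below), then the turn, a rotation vector about the tool's x, y, z scaled (see below). In form: [[fingers, dx, dy, dz, ax, ay, az], ...]. A call has 1 to 8 rows; each row is the pose to reach, as a shift and turn from the pose commanded when the call began, along the tool's axes at that moment, turning the shorter way round; what a row does not reach only later rows make up. The controller multiplies each number of a shift by 400 mm and each number of a turn by 180 degrees. A row lasts 1/10 s, in which the tool goes at most 50 mm and 8.59 degrees, less where a joint would pass 70% of its speed; a pose out of reach is approached as far as the arm can. A call with a number of a shift or a turn outside -1 to 1 is refused whole. A call with a gripper value outside its range is refused whole. The fingers move at their own pace and stop on an object; the grip force is fixed at half the most. Time passes only in rows, so rows that repeat a pose let the fingers close. It gives the time, the measured TCP pose, the force, the opening and the grip force at its end, in the units of the state.
- manip.get_obs(): the state, without advancing time (a new reading comes with each control period).
- manip.grab_frame(name): name is "scene" or "top" or "wrist"; returns the picture (400x640x3 uint8, red, green, blue); there is no depth.
- manip.camera_model(name): a dict with "fovy" (degrees; the focal length in pixels is half the picture's height over the tangent of half this angle, whatever the lens; pixels are square), "cx", "cy" (the principal point, pixels), "R" (3x3) and "t" (3): a world point X has camera coordinates R X + t; the wrist camera has in their place "tool_from_camera" (4x4, takes a point from camera to tool coordinates, whose origin is the TCP and whose axes are the flange's). Camera axes: x right, y down, z forward; pixel columns grow to the right and rows downward; lengths in m; the calibration is good to about 2 mm. A picture is of the moment at which its call begins: read the wrist's pose just before it. camera_model takes no time and is no camera call.
- manip.finish_job(): hands the job in; it is judged then, once.
Trained networks look in the newest picture that a camera, given by its name, has taken for a name from the list of things; names that differ only in an ending like _2 or _b are one class to them, and where a whole thing is asked for, a point or a joint stands for the part that bears it (a point fixed in the world has none). Each returns a list of dicts, best first, with "confidence" (0 to 1); they miss things now and then, are a little off and sometimes report something else, mostly with a low value. They report only what shows in the picture. A call takes as long as a camera call.
- manip.find_in(camera, label): "at" ([x, y, z] in m, in world coordinates, good to about 4 mm: the middle of the surface that is visible of it).
- manip.regions_of(camera, label): "mask" (400x640 bool, what is visible of it).
The state is a dict: "time": time; "joint_pos": joint angles; "joint_velocities": joint speeds; "tau": joint torques, N m; "tool_pos": TCP position; "ee_rot": TCP orientation; "force": force on the tool from outside, world axes, zero at the start; "moment": the same for the moment, N m; "finger_gap": opening from 0.0 (shut) to 1.0 (fully open); "grip_force": force on a finger pad.
Only numpy, scipy, OpenCV 4.12 (cv2) and the standard library are available. Lean on these libraries where they do the work, as an engineer would, in place of code of your own. Each camera call takes 0.05 s, during which the arm holds its last target. There are 200 camera calls.

## Working session

There is one attempt and no reset: what is moved stays moved. The work goes in short steps, Python scripts to look and compute and a tool call to move; the robot and the scene stay as the last step left them, time stands still between calls to the robot, and variables do not carry over. Pictures are saved under pics/ and viewed, at most 10 in all, crops included, and the job is handed in when it is done.

Besides the shell and the picture viewer there is one more tool, called after "Emit:" in YAML: its name, and indented under it one key for each argument. drive_tool: Moves the arm, as the interface text tells. Shifts and turns lie within -1 to 1; 1 stands for 400 mm of shift or 180 degrees of turn. Its arguments: {"type":"object","properties":{"increments":{"type":"array","items":{"type":"array","items":{"type":"number"}}}},"required":["increments"]}

```bash
mkdir -p pics; python3 - <<'E'
from station import manip
import cv2,numpy as np
o=manip.get_obs();print(o['time'],o['tool_pos'],o['ee_rot'],o['finger_gap'])
for c in("scene","top"):
    f=manip.grab_frame(c);cv2.imwrite(f"pics/{c}0.png",f[:,:,::-1])
    for l in("mast_push","paddle","mast_hinge","easel","glue","jar","tube","paintbrush"):
        r=manip.find_in(c,l);print(c,l,[(np.round(d['at'],3).tolist(),round(d['confidence'],2)) for d in r[:2]])
E
```

```text
0.0 [ 0.28667109 -0.66536858  0.21775183] [-7.40609655e-04  9.79370172e-01  2.02072914e-01 -2.33052345e-04] 0.9978837535197951
scene mast_push [([0.598, 0.088, 0.167], 0.66), ([0.538, -0.068, 0.088], 0.29)]
scene paddle [([0.536, -0.07, 0.089], 0.84)]
scene mast_hinge [([0.596, 0.09, 0.174], 0.85)]
scene easel [([0.598, 0.115, 0.02], 0.84)]
scene glue []
scene jar [([0.478, 0.155, 0.056], 0.59)]
scene tube [([0.712, 0.072, 0.018], 0.95), ([0.601, 0.118, 0.017], 0.64)]
scene paintbrush [([0.432, 0.035, 0.014], 0.68)]
top mast_push [([0.588, 0.112, 0.206], 0.8)]
top paddle [([0.432, 0.001, 0.01], 0.68), ([0.528, -0.077, 0.086], 0.55)]
top mast_hinge [([0.585, 0.111, 0.206], 0.94)]
top easel [([0.573, 0.085, 0.017], 0.79)]
top glue [([0.657, -0.056, 0.073], 0.57)]
top jar [([0.452, 0.14, 0.07], 0.64), ([0.527, -0.076, 0.09], 0.52)]
top tube [([0.701, 0.067, 0.021], 0.81), ([0.429, -0.003, 0.015], 0.46)]
top paintbrush [([0.427, -0.0, 0.012], 0.93)]
```

View pics/top0.png

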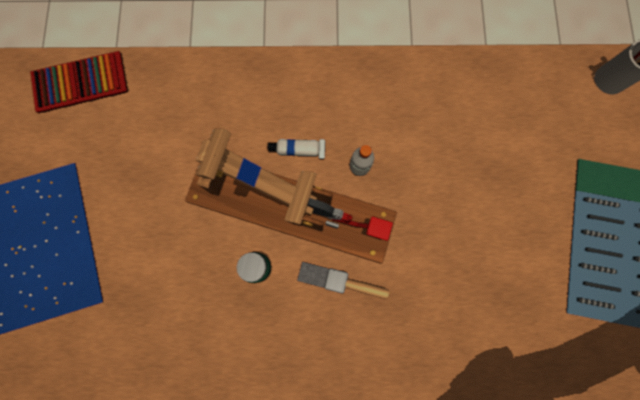

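View pics/scene0.png

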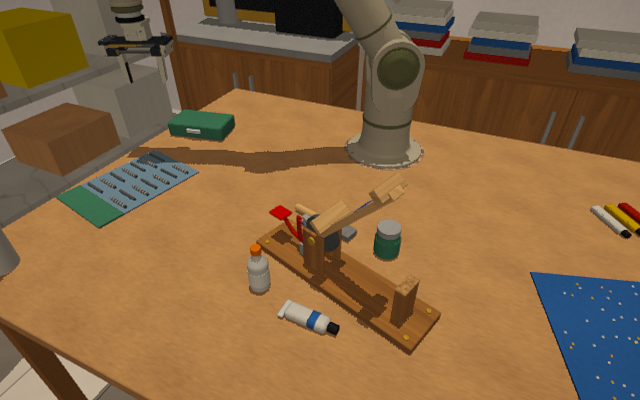

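The top view shows the red paddle at about (380,228), the blue band at (249,172), the glue at (362,160), the jar at (253,267), the brush at (340,280) and the tube at (297,148). The scene view confirms that the mast leans toward +y, with the paddle at the −y end.

```bash
cat > h.py <<'E'
from station import manip
import cv2,numpy as np
def ray(c,u,v):
    m=manip.camera_model(c);f=200/np.tan(np.radians(m['fovy'])/2)
    R=np.array(m['R']);t=np.array(m['t']);d=R.T@np.array([(u-m['cx'])/f,(v-m['cy'])/f,1]);return -R.T@t,d
def atz(c,u,v,z):
    o,d=ray(c,u,v);return o+d*(z-o[2])/d[2]
def blob(f,lo,hi,x0,y0,x1,y1):
    h=cv2.cvtColor(f,cv2.COLOR_RGB2HSV);m=cv2.inRange(h,lo,hi);k=np.zeros_like(m);k[y0:y1,x0:x1]=m[y0:y1,x0:x1]
    n,l,s,c=cv2.connectedComponentsWithStats(k);i=1+np.argmax(s[1:,4]);return c[i],s[i]
E
python3 - <<'E'
from h import *
f=cv2.imread("pics/top0.png")[:,:,::-1].copy();s=cv2.imread("pics/scene0.png")[:,:,::-1].copy()
pc,ps=blob(f,(0,190,140),(6,255,255),366,210,400,245);bc,bs=blob(f,(105,120,40),(130,255,255),230,150,270,195)
print(pc,ps,bc,bs)
P=atz("top",*pc,.090);B=atz("top",*bc,.2255);print("paddle",P,"band",B)
d=(B-P)[:2];L=np.hypot(*d);ax=d/L;print("len",L,"expect .2266 yaw",np.degrees(np.arctan2(d[1],d[0])))
print("hinge via P",P[:2]+.127*ax,"via B",B[:2]-.0996*ax)
sc,ss=blob(s,(0,190,100),(6,255,255),265,200,296,222);print(sc,ss,"scene paddle",atz("scene",*sc,.09))
for n,u,v in[("cornA",397,210),("cornB",383,262),("cornC",186,203)]:print(n,atz("top",u,v,.018))
for n,u,v,z in[("gluecap",366,152,.11),("jarlid",253,266,.075)]:print(n,atz("top",u,v,z))
E
```

```text
[379.57033248 227.95396419] [368 217  24  23 391] [248.29558011 172.3480663 ] [237 159  23  27 362]
paddle [ 0.52262001 -0.08703761  0.09      ] band [0.59167227 0.12908834 0.2255    ]
len 0.2268890453350633 expect .2266 yaw 72.28131378992627
hinge via P [0.56127167 0.0339378 ] via B [0.56135963 0.03421314]
[280.31188119 212.42574257] [269 205  23  17 202] scene paddle [ 0.52838207 -0.08517249  0.09      ]
cornA [ 0.56714888 -0.13494057  0.018     ]
cornB [ 0.46361606 -0.10300694  0.018     ]
cornC [0.58309056 0.29250841 0.018     ]
gluecap [ 0.65996144 -0.06374234  0.11      ]
jarlid [0.45560895 0.14324905 0.075     ]
```

The easel yaw is 72.3° with the hinge at (0.561, 0.034). The paddle-to-band length comes out at 226.9 mm against 226.6 expected, and the board end agrees, so I'm moving toward the paddle.

Emit:
drive_tool:
  increments:
    - [-1,0.66,-0.65,0,0,0,-0.272]
    - [-1,0.66,-0.65,0,0,0,-0.272]
    - [-1,0.66,-0.65,0,0,0,-0.272]
    - [-1,0.66,-0.65,0,0,0,-0.272]
    - [-1,0.66,-0.65,0,0,0,-0.272]
    - [-1,0.66,-0.65,0,0,0,-0.272]
    - [-1,0.66,-0.65,0,0,0,-0.272]
    - [-1,0.66,-0.65,0,0,0,-0.272]

```text
time: 1.7
tool_pos: [0.4282, -0.3181, 0.2191]
ee_rot: [-0.0, 0.806, 0.592, 0.001]
force: [0.6, -0.2, 0.4]
finger_gap: 0.361
grip_force: 0.0
```

```bash
cat >> h.py <<'E'
from scipy.spatial.transform import Rotation as Ro
A=np.radians(72.3);H=np.array([.5613,.0341,0])
def E(x,z,y=0): return H+np.array([np.cos(A)*x-np.sin(A)*y,np.sin(A)*x+np.cos(A)*y,z])
def inc(*targets):
    o=manip.get_obs();q=o['ee_rot'];R=Ro.from_quat([q[1],q[2],q[3],q[0]])
    D=Ro.from_matrix(np.array([[np.cos(A),np.sin(A),0],[np.sin(A),-np.cos(A),0],[0,0,-1]]))
    print("t",o['time'],o['tool_pos'].round(4) if hasattr(o['tool_pos'],'round') else o['tool_pos'],"F",np.round(o['force'],1),"gap",o['finger_gap'])
    print("turn",((R.inv()*D).as_rotvec()/np.pi).round(4))
    d=np.array(o['tool_pos'])-H;print("easel xyz",round(d[0]*np.cos(A)+d[1]*np.sin(A),4),round(-d[0]*np.sin(A)+d[1]*np.cos(A),4),round(d[2],4))
    for T in targets: print((R.inv().apply(T-o['tool_pos'])/.4).round(4))
E
python3 -c "
from h import *
inc(E(-.129,.13),E(-.127,.1))"
```

```text
t 1.7 [ 0.4282 -0.3181  0.2191] F [ 0.6 -0.2  0.4] gap 0.3607591487171472
turn [ 0.0002 -0.0004  0.0014]
easel xyz -0.376 0.0198 0.2191
[0.6169 0.052  0.2235]
[0.6218 0.0519 0.2985]
```

Emit:
drive_tool:
  increments:
    - [-1,0.3,0.03,0.05,0,0,0.0014]
    - [-1,0.617,0.05,0.1,0,0,0.0014]
    - [-1,0.617,0.05,0.22,0,0,0.0014]
    - [-1,0.617,0.05,0.22,0,0,0.0014]
    - [-1,0.617,0.05,0.22,0,0,0.0014]
    - [-1,0.617,0.05,0.22,0,0,0.0014]
    - [-1,0.617,0.05,0.22,0,0,0.0014]
    - [-1,0.617,0.05,0.22,0,0,0.0014]

```text
time: 2.5
tool_pos: [0.5204, -0.0943, 0.1308]
ee_rot: [0.0, 0.809, 0.588, -0.0]
force: [-0.5, -0.7, 0.6]
finger_gap: 0.006
grip_force: 0.0
```

```bash
python3 - <<'E'
from h import *
inc(E(-.127,.095),E(-.129,.08),E(-.132,.07),E(-.138,.06),E(-.139,.055))
f=manip.grab_frame("scene");cv2.imwrite("pics/s1.png",cv2.resize(f[120:340,180:460],None,fx=2.5,fy=2.5)[:,:,::-1])
E
```

```text
t 2.5 [ 0.5204 -0.0943  0.1308] F [-0.5 -0.7  0.6] gap 0.005749687474981099
turn [-0.0001  0.0002 -0.0016]
easel xyz -0.1348 -0.0001 0.1308
[ 0.0195 -0.0003  0.0894]
[ 0.0145 -0.0003  0.1269]
[ 0.007  -0.0003  0.1519]
[-0.008  -0.0002  0.1769]
[-0.0105 -0.0002  0.1894]
```

View pics/s1.png

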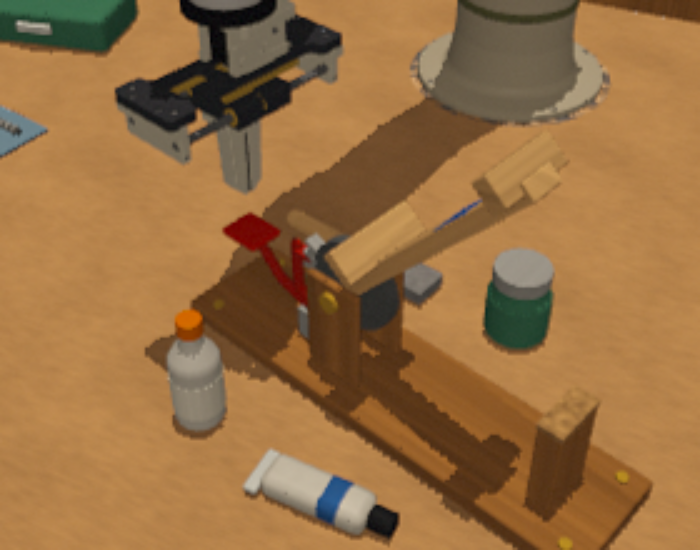

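The gripper is shut and sits directly above the paddle, which is at about (250,232) in the crop. All the other objects are in place.

Emit:
drive_tool:
  increments:
    - [-1,0.005,0,0.04,0,0,0]
    - [-1,0.005,0,0.08,0,0,0]
    - [-1,0.005,0,0.08,0,0,0]

```text
time: 2.85
tool_pos: [0.5201, -0.0936, 0.098]
ee_rot: [-0.0, 0.81, 0.587, -0.001]
force: [-0.4, -0.3, 0.5]
finger_gap: 0.006
grip_force: 0.0
```

```bash
python3 -c "
from h import *
inc(E(-.128,.09),E(-.129,.08),E(-.132,.07),E(-.138,.06),E(-.139,.055))"
```

```text
t 2.85 [ 0.5201 -0.0936  0.098 ] F [-0.4 -0.3  0.5] gap 0.006021336448193265
turn [-0.0005  0.0003 -0.0025]
easel xyz -0.1342 0.0004 0.098
[0.0155 0.0008 0.02  ]
[0.0131 0.0009 0.045 ]
[0.0056 0.001  0.07  ]
[-0.0094  0.0011  0.095 ]
[-0.0119  0.0012  0.1075]
```

Emit:
drive_tool:
  increments:
    - [-1,0.01,0,0.02,0,0,0]
    - [-1,0.01,0,0.045,0,0,0]
    - [-1,0.005,0,0.07,0,0,0]
    - [-1,-0.005,0,0.09,0,0,0]
    - [-1,-0.01,0,0.105,0,0,0]
    - [-1,-0.01,0,0.115,0,0,0]
    - [-1,-0.01,0,0.115,0,0,0]

```text
time: 3.55
tool_pos: [0.5212, -0.0968, 0.0582]
ee_rot: [0.003, 0.809, 0.587, 0.001]
force: [-14.6, -1.2, 77.5]
finger_gap: 0.008
grip_force: 37.3
```

```bash
python3 -c "
from h import *
inc(E(-.139,.055),E(-.139,.15))"
```

```text
t 3.55 [ 0.5212 -0.0968  0.0582] F [-14.6  -1.2  77.5] gap 0.008060877719153918
turn [ 0.0019  0.0005 -0.002 ]
easel xyz -0.1369 -0.0016 0.0582
[-0.0052 -0.0041  0.0079]
[-0.0056 -0.0026 -0.2296]
```

Emit:
drive_tool:
  increments:
    - [-1,0,0,-0.1,0,0,0]
    - [-1,0,0,-0.2,0,0,0]
    - [-1,0,0,-0.33,0,0,0]
    - [-1,0,0,-0.45,0,0,0]
    - [-1,0,0,-0.6,0,0,0]
    - [-1,0,0,-0.6,0,0,0]
    - [-1,0,0,-0.6,0,0,0]

```text
time: 4.25
tool_pos: [0.5209, -0.0959, 0.2947]
ee_rot: [0.002, 0.809, 0.588, 0.002]
force: [-0.2, 0.3, -0.8]
finger_gap: 0.006
grip_force: 0.0
```

```bash
python3 - <<'E'
from h import *
inc(E(.095,.295),E(.095,.26))
f=manip.grab_frame("scene");cv2.imwrite("pics/s2.png",cv2.resize(f[120:340,180:460],None,fx=2.5,fy=2.5)[:,:,::-1])
E
```

```text
t 4.25 [ 0.5209 -0.0959  0.2947] F [-0.2  0.3 -0.8] gap 0.0057483436880614545
turn [ 0.0015 -0.0001 -0.0018]
easel xyz -0.1362 -0.001 0.2947
[ 5.779e-01 -5.900e-03 -5.000e-04]
[ 0.5778 -0.0063  0.087 ]
```

View pics/s2.png

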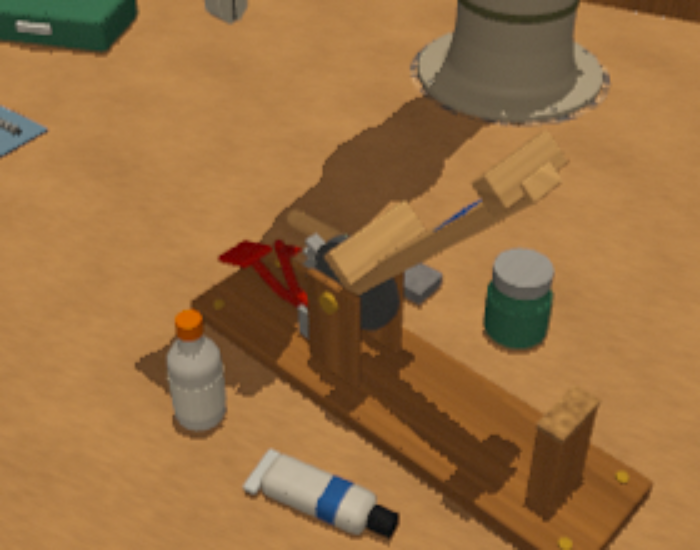

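The paddle has stayed down at about (245,255) in the crop, with its nose swung away from the wheel, and the mast is still up. Next I move above the band.

Emit:
drive_tool:
  increments:
    - [-1,0.12,0,-0.04,0,0,0]
    - [-1,0.24,0,-0.04,0,0,0]
    - [-1,0.36,0,-0.04,0,0,0]
    - [-1,0.48,-0.006,-0.04,0,0,0]
    - [-1,0.58,-0.006,-0.02,0,0,0]
    - [-1,0.58,-0.006,0.05,0,0,0]
    - [-1,0.58,-0.006,0.05,0,0,0]

```text
time: 5.0
tool_pos: [0.5867, 0.1262, 0.267]
ee_rot: [-0.002, 0.808, 0.589, -0.004]
force: [-1.1, -2.0, -0.6]
finger_gap: 0.005
grip_force: 0.0
```

```bash
python3 - <<'E'
from h import *
# contact: +x tip corner (7 mm ahead of TCP) rides at s=160mm, 8mm above midline
T=[]
for v in (0,.1,.2,.3,.4,.5,.6,.7,.8):
    a=.85-v;x=.16*np.cos(a)-.008*np.sin(a);z=.1+.16*np.sin(a)+.008*np.cos(a);T.append(E(x-.007,z))
inc(*T)
E
```

```text
t 5.0 [0.5867 0.1262 0.267 ] F [-1.1 -2.  -0.6] gap 0.005028158368259683
turn [-0.0026  0.0015 -0.0007]
easel xyz 0.0955 0.0038 0.267
[-0.0068  0.0103  0.1037]
[0.0234 0.0105 0.1299]
[0.0508 0.0107 0.1591]
[0.0752 0.0109 0.1909]
[0.0963 0.0111 0.2249]
[0.1139 0.0113 0.2608]
[0.1278 0.0116 0.2984]
[0.1379 0.0119 0.3371]
[0.144  0.0122 0.3767]
```

Emit:
drive_tool:
  increments:
    - [-1,-0.005,0.01,0.05,0,0,0]
    - [-1,-0.006,0.01,0.1,0,0,0]
    - [-1,0.02,0.01,0.13,0,0,0]
    - [-1,0.035,0.01,0.145,0,0,0]
    - [-1,0.05,0.01,0.16,0,0,0]
    - [-1,0.063,0.01,0.175,0,0,0]
    - [-1,0.075,0.01,0.19,0,0,0]
    - [-1,0.075,0.01,0.19,0,0,0]

```text
time: 5.8
tool_pos: [0.6023, 0.1534, 0.196]
ee_rot: [-0.0, 0.809, 0.588, -0.001]
force: [0.1, -0.7, 1.3]
finger_gap: -0.001
grip_force: 0.3
```

```bash
cat > n.py <<'E'
from h import *
T=[]
for v in (.3,.4,.5,.6,.7,.8,.85):
    a=.85-v;x=.16*np.cos(a)-.008*np.sin(a);z=.1+.16*np.sin(a)+.008*np.cos(a);T.append(E(x-.007,z))
inc(*T)
f=manip.grab_frame("scene");cv2.imwrite("pics/s3.png",cv2.resize(f[100:340,180:460],None,fx=2.5,fy=2.5)[:,:,::-1])
E
python3 n.py
```

```text
t 5.8 [0.6023 0.1534 0.196 ] F [ 0.1 -0.7  1.3] gap -0.00144827727413027
turn [-0.0003  0.0003 -0.0015]
easel xyz 0.1261 -0.0028 0.196
[-0.0021 -0.0069  0.0139]
[ 0.0188 -0.007   0.048 ]
[ 0.0363 -0.007   0.0841]
[ 0.05   -0.007   0.1217]
[ 0.06   -0.007   0.1604]
[ 0.066 -0.007  0.2  ]
[ 0.0675 -0.007   0.22  ]
```

View pics/s3.png

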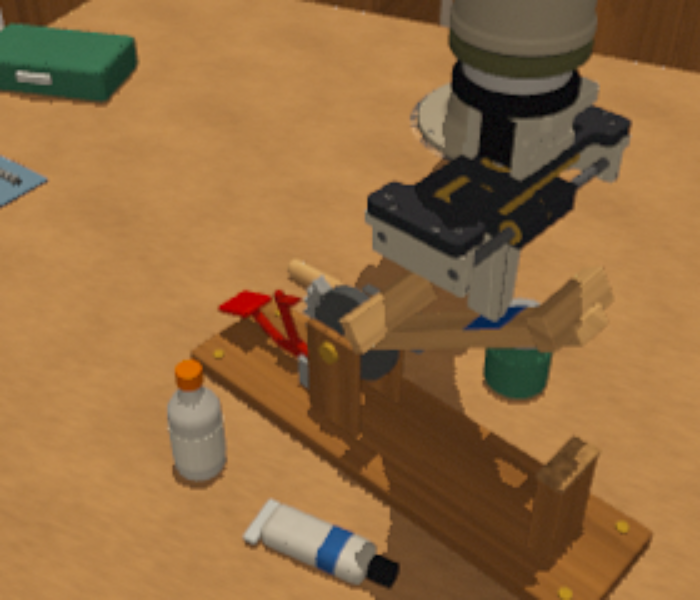

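The mast is past the teeth and following the push, with the fingertips on the band at about (490,315) in the crop and the paddle still down. I keep going down to the stop.

Emit:
drive_tool:
  increments:
    - [-1,0.01,-0.005,0.03,0,0,0]
    - [-1,0.025,-0.005,0.06,0,0,0]
    - [-1,0.036,-0.005,0.085,0,0,0]
    - [-1,0.05,-0.005,0.12,0,0,0]
    - [-1,0.058,-0.005,0.15,0,0,0]
    - [-1,0.065,-0.005,0.18,0,0,0]
    - [-1,0.066,-0.005,0.2,0,0,0]
    - [-1,0.066,-0.005,0.205,0,0,0]

```text
time: 6.65
tool_pos: [0.6101, 0.1806, 0.1159]
ee_rot: [0.0, 0.809, 0.588, 0.002]
force: [-1.8, 0.1, 24.9]
finger_gap: 0.006
grip_force: 12.1
```

```bash
sed -i 's/s3.png/s4.png/' n.py; python3 n.py
```

```text
t 6.65 [0.6101 0.1806 0.1159] F [-1.8  0.1 24.9] gap 0.005823585843888814
turn [ 0.0007 -0.001  -0.0014]
easel xyz 0.1544 -0.0019 0.1159
[-0.0724 -0.0041 -0.1867]
[-0.0515 -0.0043 -0.1525]
[-0.0342 -0.0045 -0.1164]
[-0.0206 -0.0046 -0.0788]
[-0.0108 -0.0047 -0.0399]
[-0.005  -0.0048 -0.0003]
[-0.0035 -0.0049  0.0196]
```

The force is 25 N at z = 0.116 m, which matches the mast on its stop. I hold briefly, then lift clear.

Emit:
drive_tool:
  increments:
    - [-1,0,0,0.005,0,0,0]
    - [-1,0,0,0.005,0,0,0]
    - [-1,0,0,0.005,0,0,0]

```text
time: 7.0
tool_pos: [0.6101, 0.1806, 0.1158]
ee_rot: [0.0, 0.809, 0.588, 0.003]
force: [-3.1, -0.7, 24.6]
finger_gap: 0.001
grip_force: 12.6
```

Emit:
drive_tool:
  increments:
    - [-1,0,0,-0.05,0,0,0]
    - [-1,0,0,-0.15,0,0,0]
    - [-1,0,0,-0.25,0,0,0]
    - [-1,0,0,-0.35,0,0,0]
    - [-1,0,0,-0.45,0,0,0]
    - [-1,0,0,-0.45,0,0,0]
    - [-1,0,0,-0.45,0,0,0]
    - [-1,0,0,-0.45,0,0,0]

```text
time: 7.8
tool_pos: [0.6079, 0.1786, 0.2913]
ee_rot: [-0.0, 0.809, 0.588, -0.001]
force: [-0.5, -0.8, -0.5]
finger_gap: 0.006
grip_force: 0.0
```

```bash
sed -i 's/s4.png/s5.png/' n.py; python3 n.py | head -3
```

```text
t 7.8 [0.6079 0.1786 0.2913] F [-0.5 -0.8 -0.5] gap 0.005863753300826408
turn [-0.0006  0.0004 -0.0015]
easel xyz 0.1518 -0.0004 0.2913
```

View pics/s5.png

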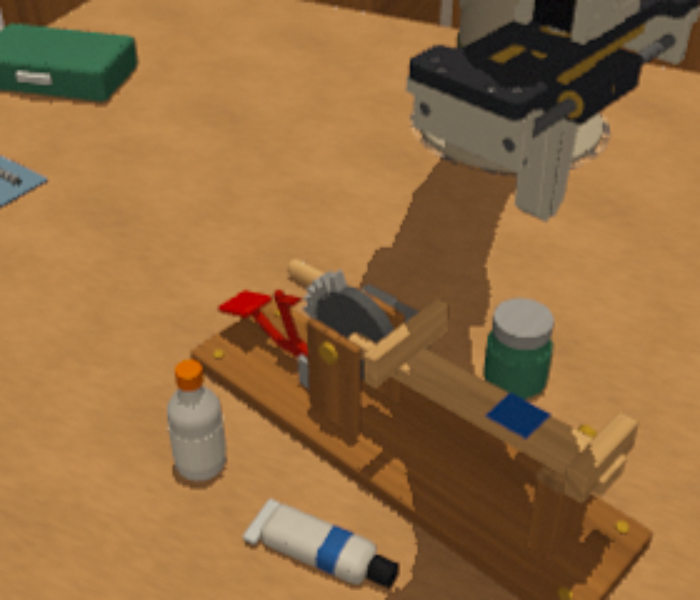

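The mast lies on the rest post with its band at about (518,415) in the crop. The paddle is still down, the hand is clear, and the glue, jar and tube are where they stood.

```bash
python3 -c "
from station import manip
print(manip.finish_job())"
```

```text
the job is handed in; nothing more can be done
None
```

The job is handed in with the pawl pressed free, the mast down on its rest post and the hand clear; glue, jar and tube look unmoved, the brush was not in the final view, and no verdict was returned.

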